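# Tip the cast beetles out of the flap-front caddy into the sorting tray

### The job

Lift the steel specimen caddy off its sloped rest by its handle, hold its mouth low over the white sorting tray and tip it just far enough (never steeper than 60 degrees) that the flap swings open and all three beetle blocks slide into the tray; do not let them drop in from more than about a hand's width up. Then set the empty caddy gently back on its rest as it stood, mouth end high and flap shut, and leave the Petri dish, the jar and the forceps where they are.

Things in the scene. Friction and masses are not known exactly. Their poses are not given: they have to be found in the camera images.
- caddy: loose steel box, empty 0.27 kg, 146 mm long (x), 74 wide (y), 46 high (z), walls and floor 3 mm, clear window lid, black bridge handle on top. Origin: centre of its underside; z out of the lid. The mouth with the flap is the -x end, the back is closed. At the start it stands on the rest pitched 0.35 rad about y, mouth end high: flap shut, blocks lying towards the back.
- caddy_grip (a point): centre of the caddy's black handle bar, 79 mm above the underside's centre along the caddy's z; axes as the caddy's. The bar runs along x: 98 mm long, 14 mm wide (y), 18 mm high, its underside 24 mm above the lid, on two posts 9 mm thick at x = -36 and +36 mm. Grip it across y, between the posts: that is near the balance point of the caddy.
- caddy_mouth (a point): middle of the lower edge (floor lip) of the caddy's mouth, over which the blocks slide out: 73 mm towards -x from the handle bar's centre and 79 mm below it in the caddy's own axes; axes as the caddy's.
- flap (a joint): steel flap over the caddy's mouth, 72 mm wide, 43 mm long, hinged at the mouth's top edge, hanging freely (30 g). 0 = shut; grows as its lower edge swings outward, to 1.7 rad. Shut while the caddy is level or mouth-up; with the mouth tipped down by an angle it hangs open by that angle and sliding blocks push it further. Its lower edge then hangs about 12 mm below the floor lip.
- block1_center (a point): clear amber resin block, 60 x 30 x 18 mm, about 40 g, with a dark beetle cast in it; lies flat and lengthwise in the caddy at the start. The point is its centre; x along its length, z along its 18 mm thickness. Blocks start to slide on the caddy's floor at 17 to 27 degrees mouth-down, depending on friction.
- block2_center (a point): clear amber resin block, 60 x 30 x 18 mm, about 40 g, with a dark beetle cast in it; lies flat and lengthwise in the caddy at the start. The point is its centre; x along its length, z along its 18 mm thickness.
- block3_center (a point): clear amber resin block, 60 x 30 x 18 mm, about 40 g, with a dark beetle cast in it; lies flat and lengthwise in the caddy at the start. The point is its centre; x along its length, z along its 18 mm thickness. It lies in front of the other two, which lie side by side at the back.
- tray: white enamelled sorting tray with a blue rim, open on top, 220 mm (its x) by 170 mm (its y), 33 mm high over the rim, walls 4 mm, floor 4 mm thick, fixed to the bench. Origin: centre of its underside, on the bench; z up.
- rest: white sheet-metal rest, fixed, base 176 x 110 mm. Origin: centre of its underside. Its seat slopes 0.35 rad (20 degrees) about its y axis: high at -x, low at +x, where a stop 21 mm high stands 2 mm behind the caddy's back. A lip 14 mm high runs along each side, 8 mm from the caddy. Middle of the seat 58 mm above the bench.
- rest_home (a point): point fixed to the rest where the centre of the caddy's handle bar is when the caddy sits home (the caddy's axes are then the rest's, pitched 0.35 rad about y so that its z leans towards the rest's +x). 27 mm to +x of and 132 mm above the rest's origin. Its axes are the rest's, unpitched.
- petri: bystander: closed clear Petri dish with a beetle, 90 mm diameter, 16 mm high; origin at the centre of its underside.
- jar: bystander: amber specimen jar with a black cap, 68 mm diameter, 95 mm high; origin at the centre of its underside.
- forceps: bystander: steel forceps lying flat along their x axis, about 140 mm long, 16 mm wide, 6 mm high; origin on the bench at their middle.
Mind the look-alikes: they are no part of the job. Leave any orange look-alike of the caddy alone. What is shaped like the rest but green is not meant.

How it is judged:
By the outcome, as a careful person would: the job done as asked, in the order asked, and still so for the second after the job is handed in, with the robot touching nothing.
It also fails if it takes over 64 s, if anything falls off the work surface, if the arm or the gripper's body presses on something with over 40 N, if the wrist force passes 120 N, or if a joint passes its speed limit or range.

### The arm

A 6-joint arm with a two-finger parallel gripper is mounted at the origin on the work surface. World frame = base frame: x ahead of the robot, y to its left, z up, the work surface at z = 0. Lengths are in m, angles in rad, forces in N, time in s.
With the tool pointing down it reaches from about 0.35 to 0.775 m from the base axis. Payload 5.5 kg.
Tool frame: the origin (TCP) lies on the mounting face of the last link; the fingertips stand 173 mm ahead of it and the grasp point (between the pads) lies 155 mm ahead of it; z points along the fingers, y is the direction in which the jaws open and shut (so a half turn about z gives the same grasp; the last joint's range is limited). The gripper opens to 85 mm and grips with 20 to 120 N. Pads are 22 mm wide; open, the fingers measure 114 mm over their backs; the gripper's body (76 mm by 85 mm) begins 54 mm behind the grasp point. The pads swing forward as they close: fully open they stand 13 mm farther back than shut.
Start: joints at [-0.14, 0.313, 0.046, 1.304, 0, 1.431], TCP at [0.575, -0, 0.405] pointing down, gripper open.
Joint ranges: [-2.76, 2.76], [-0.86, 1.69], [-1.03, 1.26], [-2.2, 2.34], [-1.47, 1.5], [-3.14, 3.14]. Speed limits (rad/s): [2.57, 2.57, 3.14, 3.14, 3.14, 3.14].

### API

Orientations are given as a unit quaternion [w, x, y, z].
In Python, from workcell import * gives the robot as it stands. The module is installed in compiled form; this text tells all that it offers.
- The arm moves only by the shell command python3 -m crank 'ROWS' [FORCE]. ROWS is JSON, a list of rows, each a list of 7 numbers: the shift along the tool's x, y, z in mm, then the turn, a rotation vector about the tool's x, y, z in degrees, then the opening, from 0 (shut) to 1 (fully open). A call has exactly 8 rows; each row shifts and turns the commanded pose from where the row before left it, along the tool's axes as they then stand; what a row does not reach is not made up. A row lasts 1/8 s, in which the tool goes at most 62.5 mm and 10.7 degrees, less where a joint would pass 70% of its speed; a pose out of reach is approached as far as the arm can. A call with a gripper value outside its range is refused whole. The fingers move at their own pace and stop on an object; FORCE is the grip in N (left out, the last holds). Time passes only in rows, so rows that do not move let the fingers close, or fill a call up. It gives the time, the measured TCP pose, the force and the opening at its end, in the units of the state.
- get_state(): the state, without advancing time (a new reading comes with each control period).
- read_camera(name): name is "scene" or "side" or "wrist"; returns the picture (384x512x3 uint8, blue, green, red); there is no depth.
- calibration(name): a dict with "fx", "fy", "cx", "cy" (pixels), "extrinsics" (4x4, takes a point from world to camera coordinates). Camera axes: x right, y down, z forward; pixel columns grow to the right and rows downward; lengths in m; the calibration is good to about 2 mm. A picture is of the moment at which its call begins: read the wrist's pose just before it. calibration takes no time and is no camera call; for the wrist camera it gives the pose at the moment of the call.
- hand_in(): hands the job in, once; it reports no verdict.
The state is a dict: "clock": time; "joint_pos": joint angles; "qvel": joint speeds; "tau": joint torques, N m; "tcp_pos": TCP position; "orientation": TCP orientation; "wrist_force": force on the tool from outside, world axes, zero at the start; "ft_torque": the same for the moment, N m; "finger_gap": finger opening in m.
Only numpy, scipy, OpenCV 4.12 (cv2) and the standard library are available. Lean on these libraries where they do the work, as an engineer would, in place of code of your own. Each camera call takes 0.05 s, during which the arm holds its last target.

## Working session

There is one attempt and no reset: what is moved stays moved. The work goes in short steps, Python scripts to look and compute and a shell command to move; the robot and the scene stay as the last step left them, time stands still between calls to the robot, and variables do not carry over. Pictures are saved under pics/ and viewed, and the job is handed in when it is done.

```bash
mkdir -p pics
python3 - <<'E'
from workcell import *
import cv2
s=get_state(); print(s)
for n in ["scene","side","wrist"]:
    im=read_camera(n); cv2.imwrite(f"pics/{n}0.png",im)
    c=calibration(n); print(n,c)
E
```

```text
{'clock': 0.0, 'joint_pos': array([-1.39624283e-01,  3.14046559e-01,  4.49377137e-02,  1.30359783e+00,
        6.70601618e-06,  1.43122386e+00]), 'qvel': array([ 9.12852076e-04, -1.47034053e-03, -1.22351897e-03,  6.50413792e-05,
        1.09945308e-03,  1.04395012e-04]), 'tau': array([-2.90074182e-03, -4.80629075e+01,  2.98531097e+01,  1.95313990e-02,
       -3.83516899e-04, -4.27451073e-05]), 'tcp_pos': array([5.7479768e-01, 5.7014099e-06, 4.0376543e-01]), 'orientation': array([-7.64837284e-04,  7.07124782e-01,  7.07088135e-01, -5.72181263e-04]), 'wrist_force': array([0.02672147, 0.14134828, 0.18812023]), 'ft_torque': array([-0.04326365, -0.03369697, -0.03355048]), 'finger_gap': 0.0854174491643511}
scene {'fx': 372.45838799609686, 'fy': 372.45838799609686, 'cx': 253.36284290365015, 'cy': 192.46012599557213, 'extrinsics': array([[-0.80341268,  0.59527608,  0.01320842,  0.46719854],
       [ 0.45932128,  0.6337324 , -0.62242044, -0.17208952],
       [-0.3788826 , -0.49399356, -0.78257161,  1.08024822],
       [ 0.        ,  0.        ,  0.        ,  1.        ]])}
side {'fx': 360.1659574701175, 'fy': 360.1659574701175, 'cx': 264.1189663053086, 'cy': 189.2892743797426, 'extrinsics': array([[ 0.96522635, -0.26140959, -0.00176942, -0.51211196],
       [-0.15829917, -0.57908909, -0.79974821,  0.15027237],
       [ 0.2080372 ,  0.77221814, -0.60033297,  0.72927271],
       [ 0.        ,  0.        ,  0.        ,  1.        ]])}
wrist {'fx': 336.627390530684, 'fy': 336.627390530684, 'cx': 250.4891568281168, 'cy': 187.30070052050107, 'extrinsics': array([[ 9.99998020e-01,  9.30082080e-04, -1.75898075e-03,
        -5.74696188e-01],
       [ 1.35473448e-03, -9.65732039e-01,  2.59537652e-01,
        -3.37684463e-02],
       [-1.45731274e-03, -2.59539521e-01, -9.65731388e-01,
         3.78773399e-01],
       [ 0.00000000e+00,  0.00000000e+00,  0.00000000e+00,
         1.00000000e+00]])}
```

View pics/scene0.png

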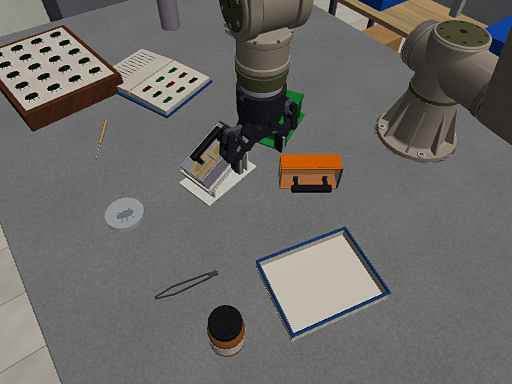

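View pics/side0.png

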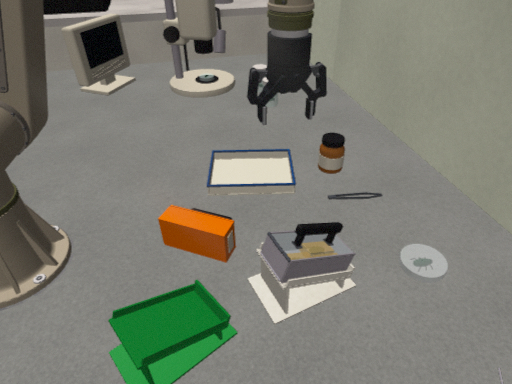

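View pics/wrist0.png

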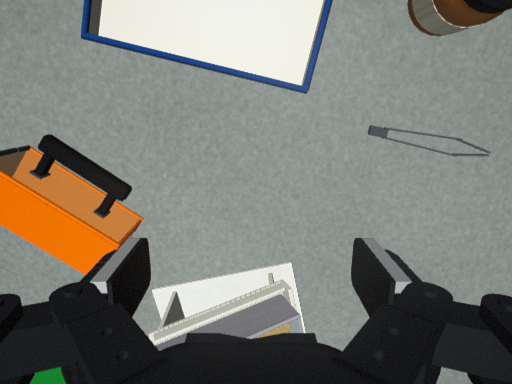

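Candidates: in side view the steel caddy with black handle on the white rest is at (305,255). The orange look-alike is at (198,232) and the green rest at (172,330). I choose the steel caddy on the white rest and will check it in close crops.

Run:
```python
import cv2,numpy as np
a=cv2.imread("pics/side0.png")[205:320,235:370]; b=cv2.imread("pics/scene0.png")[110:210,165:265]
cv2.imwrite("pics/c1.png",cv2.resize(a,None,fx=5,fy=5,interpolation=cv2.INTER_CUBIC))
cv2.imwrite("pics/c2.png",cv2.resize(b,None,fx=6,fy=6,interpolation=cv2.INTER_CUBIC))
```

```text
(no output)
```

View pics/c1.png

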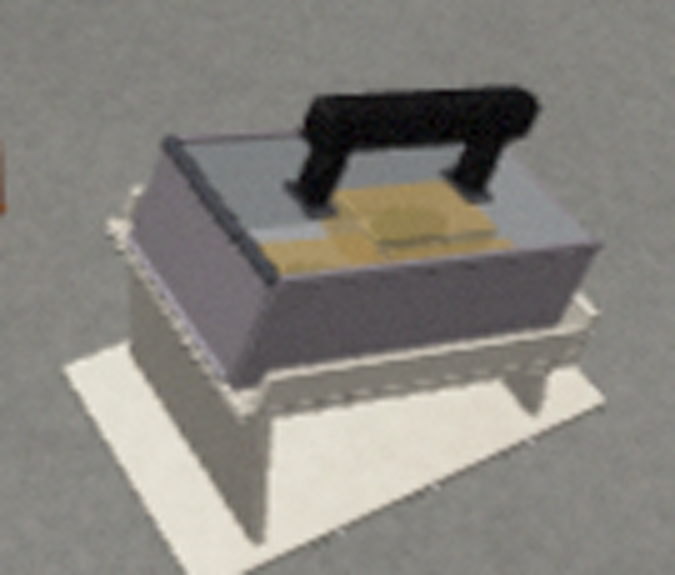

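View pics/c2.png

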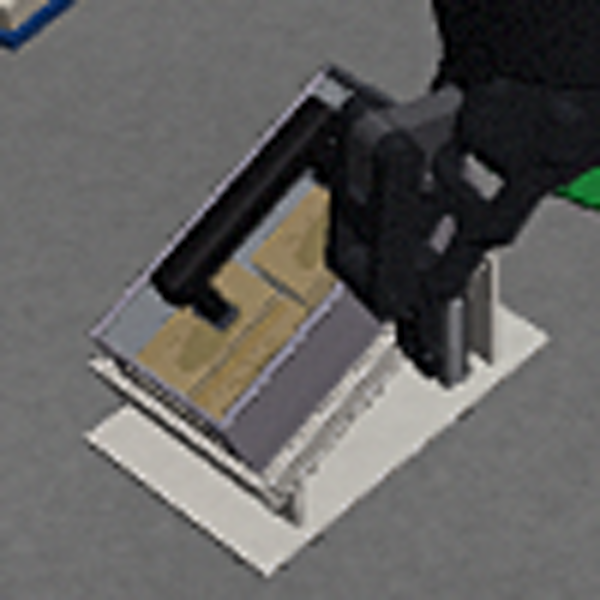

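The crops show the grey steel caddy with its clear lid and amber blocks. In the side crop its flap end is at left, which is side pixels about (268,235)-(290,260), and it stands on the white rest. Next I measure it, using rays on planes plus triangulation.

```bash
cat > h.py <<'E'
import numpy as np, cv2
from workcell import *
def ray(c,u,v):
    R=c["extrinsics"][:3,:3];t=c["extrinsics"][:3,3]
    d=R.T@np.array([(u-c["cx"])/c["fx"],(v-c["cy"])/c["fy"],1]); return -R.T@t,d/np.linalg.norm(d)
def plane(c,u,v,z):
    o,d=ray(c,u,v); return o+d*(z-o[2])/d[2]
def tri(obs):
    A=0;b=0
    for c,u,v in obs:
        o,d=ray(c,u,v);P=np.eye(3)-np.outer(d,d);A=A+P;b=b+P@o
    return np.linalg.solve(A,b)
def proj(c,p):
    q=c["extrinsics"][:3,:3]@p+c["extrinsics"][:3,3]; return c["fx"]*q[0]/q[2]+c["cx"],c["fy"]*q[1]/q[2]+c["cy"]
E
python3 - <<'E'
from h import *
np.set_printoptions(precision=4,suppress=True)
S=calibration("side");C=calibration("scene")
f=lambda x,y,s,ox,oy:((x+.5)/s-.5+ox,(y+.5)/s-.5+oy)
print("base side",[plane(S,*f(x,y,5,235,205),0.002)[:2] for x,y in [(65,368),(605,402)]])
print("base scene",[plane(C,*f(x,y,6,165,110),0.002)[:2] for x,y in [(85,437),(268,577),(548,338)]])
# handle bar top-line & flap hinge corners
for nm,a,b in [("lidback corner near(+?)",(600,243),None)]:
    pass
# tray rim via blue mask
for n,c in (("scene",C),("side",S)):
    im=cv2.imread(f"pics/{n}0.png");h=cv2.cvtColor(im,cv2.COLOR_BGR2HSV)
    m=cv2.inRange(h,(100,120,40),(125,255,255));
    x0,y0,x1,y1=(240,215,400,345) if n=="scene" else (195,135,310,205)
    k=np.zeros_like(m);k[y0:y1,x0:x1]=m[y0:y1,x0:x1]
    pts=cv2.findNonZero(k);hu=cv2.convexHull(pts)
    ap=cv2.approxPolyDP(hu,5,True)[:,0]
    P=np.array([plane(c,u,v,.033)[:2] for u,v in ap]);print(n,ap.tolist(),P,P.mean(0))
    W=np.array([plane(c,u,v,.033)[:2] for u,v in hu[:,0]],np.float32);print(cv2.minAreaRect((W*1000).astype(np.float32)))
E
```

```text
base side [array([ 0.4531, -0.1638]), array([ 0.647 , -0.2333])]
base scene [array([ 0.6449, -0.2343]), array([ 0.6216, -0.1261]), array([ 0.4511, -0.1647])]
scene [[390, 293], [292, 336], [256, 260], [345, 227]] [[0.4574 0.2873]
 [0.6684 0.2359]
 [0.6284 0.0719]
 [0.4177 0.1234]] [0.543  0.1796]
((542.7833251953125, 179.63754272460938), (170.5233612060547, 220.2731475830078), 76.75831604003906)
side [[294, 184], [207, 185], [212, 152], [288, 149]] [[0.6249 0.0657]
 [0.4168 0.1182]
 [0.4522 0.2714]
 [0.6635 0.2307]] [0.5394 0.1715]
((540.6527709960938, 172.86898803710938), (171.21432495117188, 218.2432098388672), 76.78775024414062)
```

```bash
cat >> h.py <<'E'
YAW=np.radians(12.6); RC=np.array([.5488,-.199,0])
xr=np.array([np.cos(YAW),np.sin(YAW),0]); yr=np.array([-np.sin(YAW),np.cos(YAW),0]); zr=np.array([0,0,1.])
HOME=RC+.027*xr+.132*zr
cx=np.cos(.35)*xr-np.sin(.35)*zr; cz=np.sin(.35)*xr+np.cos(.35)*zr
E
python3 - <<'E'
from h import *
print(HOME)
# overlay measured prediction points on picture for a check
for n,s,(x0,x1,y0,y1) in (("side",5,(235,370,205,320)),("scene",6,(165,265,110,210))):
    c=calibration(n);im=cv2.imread(f"pics/{n}0.png")[y0:y1,x0:x1];im=cv2.resize(im,None,fx=s,fy=s,interpolation=cv2.INTER_CUBIC)
    P=[HOME+cx*a+yr*b+cz*h for a,b,h in [(-.049,0,0),(0,0,0),(.049,0,0),(-.073,-.037,-.033),(-.073,.037,-.033),(.073,-.037,-.033),(.073,.037,-.033)]]
    for p in P:
        u,v=proj(c,p);cv2.circle(im,(int((u-x0+.5)*s),int((v-y0+.5)*s)),4,(0,0,255),-1)
    cv2.imwrite(f"pics/o_{n}.png",im)
E
```

```text
[ 0.57514975 -0.19311013  0.132     ]
```

View pics/o_side.png

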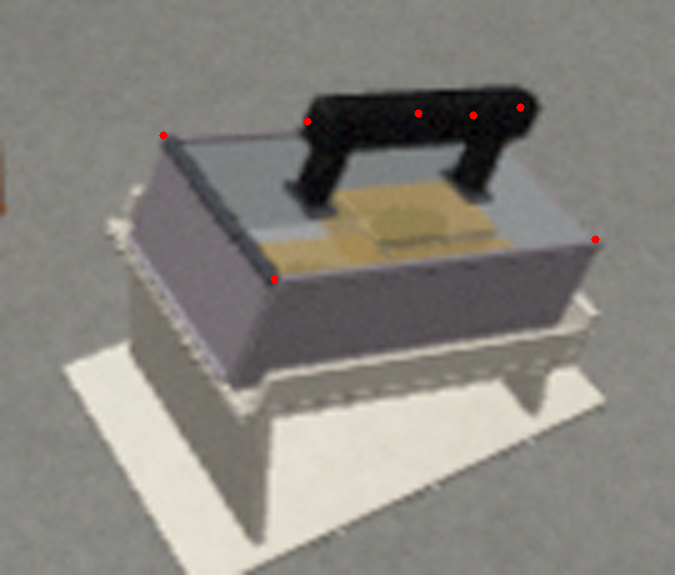

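View pics/o_scene.png

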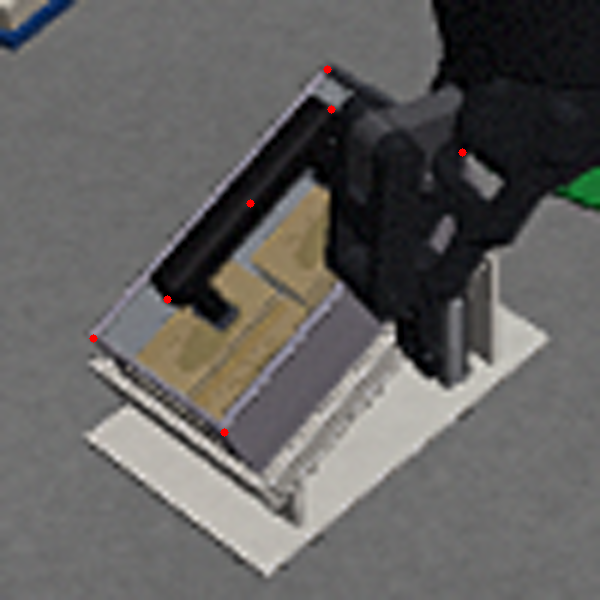

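The red points land on the lid corners (side pixels (269,240), (290,261) and (354,253)) and along the handle bar (side about (319,228)), so the pose is good to about 2 mm. Next I compute the approach.

```bash
cat >> h.py <<'E'
from scipy.spatial.transform import Rotation as Ro
def cur():
    s=get_state();q=s["orientation"];return s,np.array(s["tcp_pos"]),Ro.from_quat([q[1],q[2],q[3],q[0]])
def need(p,Rt):
    s,t,R=cur(); d=R.inv().apply(np.array(p)-t)*1000; r=(R.inv()*Rt).as_rotvec(degrees=True)
    print("shift(tool mm)",d.round(1),"turn(tool deg)",r.round(2))
def toolR(yaw,tilt):  # caddy yaw, caddy pitch (mouth up +) when gripped square
    x=np.array([np.cos(yaw),np.sin(yaw),0]);y=np.array([-np.sin(yaw),np.cos(yaw),0]);z=np.array([0,0,1.])
    X=np.cos(tilt)*x-np.sin(tilt)*z;Z=np.sin(tilt)*x+np.cos(tilt)*z
    return Ro.from_matrix(np.column_stack([-X,y,-Z]))
E
python3 - <<'E'
from h import *
need(HOME+cz*.235,toolR(YAW,0))
need(HOME+cz*.235,toolR(YAW,.35))
E
```

```text
shift(tool mm) [-175.6   79.    51.1] turn(tool deg) [-4.000e-02 -8.000e-02 -1.026e+02]
shift(tool mm) [-175.6   79.    51.1] turn(tool deg) [  17.89   14.29 -101.43]
```

```bash
python3 -m crank '[[-44,20,5,0,0,0,1],[-44,20,5,0,0,0,1],[-44,20,5,0,0,0,1],[-44,19,5,0,0,0,1],[0,0,0,0,0,-10,1],[0,0,0,0,0,-10,1],[0,0,0,0,0,-10,1],[0,0,0,0,0,-10,1]]' 60
python3 -m crank '[[0,0,0,0,0,-10,1],[0,0,0,0,0,-10,1],[0,0,0,0,0,-10,1],[0,0,0,0,0,-10,1],[0,0,0,0,0,-10,1],[0,0,0,0,0,-10,1],[0,0,0,0,0,-2.6,1],[0,0,0,0,10,0,1]]'
python3 - <<'E'
from h import *
print(get_state()["joint_pos"])
need(HOME+cz*.235,toolR(YAW,.35))
E
```

```text
clock: 1.15
tcp_pos: [0.654, -0.1761, 0.3841]
orientation: [-0.001, 0.42, 0.907, -0.0]
wrist_force: [0.4, -0.7, -0.2]
finger_gap: 0.0854
clock: 2.15
tcp_pos: [0.6526, -0.1761, 0.3849]
orientation: [-0.088, -0.109, 0.99, -0.01]
wrist_force: [-0.0, -0.4, 0.6]
finger_gap: 0.0859
[-0.36369046  0.61447351  0.45974195  1.56505662 -0.09794383 -0.57593777]
shift(tool mm) [-7.   0.3 31.5] turn(tool deg) [-0.01  9.85 -0.02]
```

```bash
python3 -m crank '[[-3,0,10,0,0,0,1],[-4,0,10,0,0,0,1],[0,0,11,0,0,0,1],[0,0,0,0,5,0,1],[0,0,0,0,5,0,1],[0,0,0,0,0,0,1],[0,0,0,0,0,0,1],[0,0,0,0,0,0,1]]'
python3 - <<'E'
from h import *
need(HOME+cz*.155,toolR(YAW,.35))
for n in("side","wrist"): cv2.imwrite(f"pics/{n}1.png",read_camera(n))
E
```

```text
clock: 3.15
tcp_pos: [0.6553, -0.1758, 0.3535]
orientation: [-0.172, -0.108, 0.979, -0.019]
wrist_force: [0.2, 0.0, -0.1]
finger_gap: 0.085
shift(tool mm) [ 1.3  0.6 81.2] turn(tool deg) [-0.03  0.18 -0.03]
```

View pics/wrist1.png

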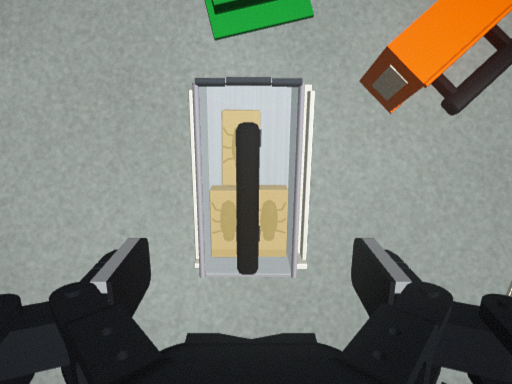

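View pics/side1.png

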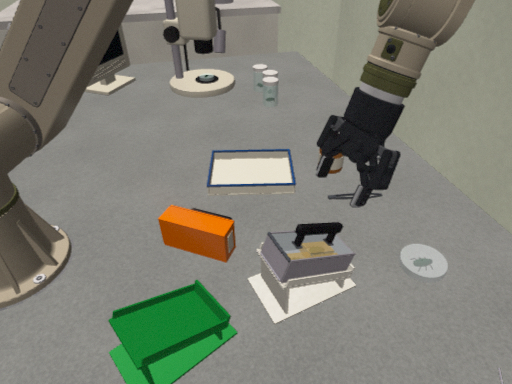

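The wrist view shows the bar running along columns 242-253, centred between the jaws and parallel to the pads. All three blocks are inside the caddy. I descend and close.

```bash
python3 -m crank '[[1,0,12,0,0,0,1],[0,0.5,12,0,0,0,1],[0,0,12,0,0,0,1],[0,0,12,0,0,0,1],[0,0,10,0,0,0,1],[0,0,9,0,0,0,1],[0,0,8,0,0,0,1],[0,0,6,0,0,0,1]]' 60
python3 - <<'E'
from h import *
need(HOME+cz*.155,toolR(YAW,.35))
for n in("side","wrist"): cv2.imwrite(f"pics/{n}2.png",read_camera(n)[:, :])
E
```

```text
clock: 4.25
tcp_pos: [0.6273, -0.1815, 0.2767]
orientation: [-0.173, -0.108, 0.979, -0.019]
wrist_force: [0.2, -0.6, 0.2]
finger_gap: 0.0855
shift(tool mm) [ 0.6  0.  -0.7] turn(tool deg) [0.   0.05 0.  ]
```

View pics/side2.png

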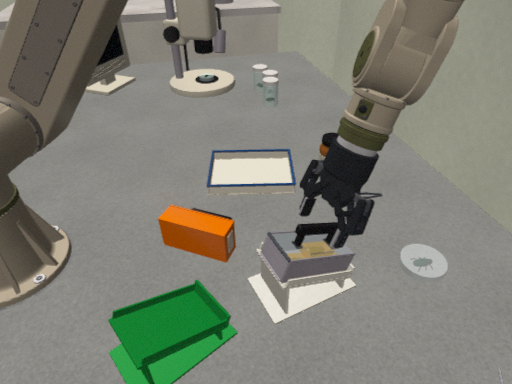

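View pics/wrist2.png

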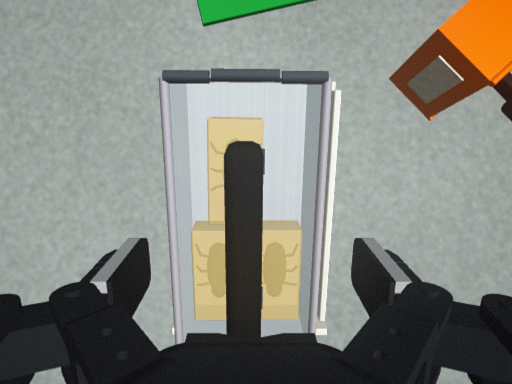

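```bash
python3 -m crank '[[0.5,-1.5,0,0,0,0,1],[0,0,0,0,0,0,0.5],[0,0,0,0,0,0,0.2],[0,0,0,0,0,0,0],[0,0,0,0,0,0,0],[0,0,0,0,0,0,0],[0,0,0,0,0,0,0],[0,0,0,0,0,0,0]]' 70
python3 - <<'E'
from h import *
s=get_state();print(s["finger_gap"],s["wrist_force"],s["ft_torque"]);need(HOME+cz*.155,toolR(YAW,.35))
E
```

```text
clock: 5.35
tcp_pos: [0.6274, -0.1831, 0.2774]
orientation: [-0.172, -0.108, 0.979, -0.019]
wrist_force: [1.9, -1.1, -0.8]
finger_gap: 0.0129
0.01286646834013126 [ 1.90567536 -1.11639057 -0.83774349] [-0.07257867 -0.44001145  0.09745491]
shift(tool mm) [ 0.1  1.6 -0.1] turn(tool deg) [-0.02  0.08 -0.01]
```

```bash
python3 -m crank '[[0,0,-3,0,0,0,0],[0,0,-5,0,0,0,0],[0,0,-8,0,0,0,0],[0,0,-10,0,0,0,0],[0,0,-12,0,0,0,0],[0,0,-12,0,0,0,0],[0,0,-10,0,0,0,0],[0,0,0,0,0,0,0]]'
python3 - <<'E'
from h import *
s=get_state();print(s["finger_gap"],s["wrist_force"],s["ft_torque"])
for n in("side","wrist"): cv2.imwrite(f"pics/{n}3.png",read_camera(n)[:, :])
E
```

```text
clock: 6.35
tcp_pos: [0.6478, -0.1785, 0.3348]
orientation: [-0.172, -0.108, 0.979, -0.02]
wrist_force: [-1.1, 0.7, -3.6]
finger_gap: 0.0128
0.012840936472650862 [-1.07886519  0.74377707 -3.56576222] [ 0.16069158 -0.59659152  0.00202918]
```

View pics/side3.png

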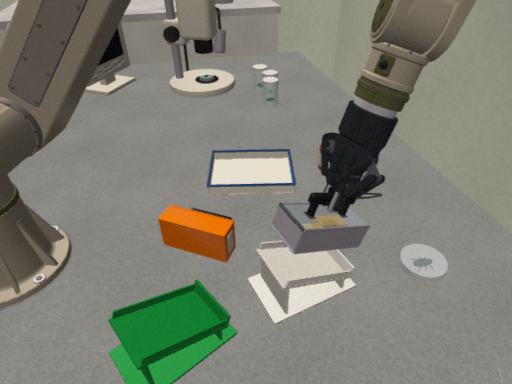

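View pics/wrist3.png

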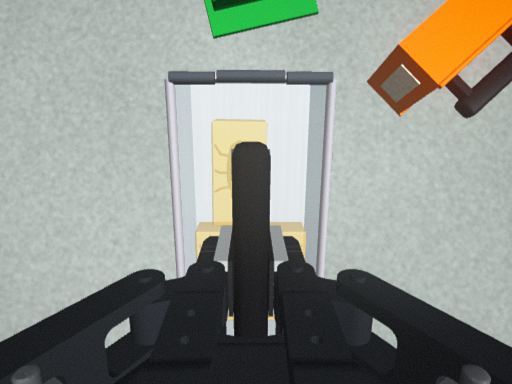

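Caddy lifted, still pitched mouth-up, blocks inside. The rest is empty at side (305,270). Next I locate obstacles along the way and compute the transport.

Run:
```python
from h import *
C=calibration("scene");S=calibration("side")
f=lambda p:np.round(p,3)
print("jar cap",f(plane(C,226,322,.095)),"side",f(plane(S,333,140,.095)))
print("orange near handle",f(plane(C,311,188,.07)),f(plane(S,198,232,.03)))
print("petri",f(plane(C,125,214,.016)),"forceps",f(plane(C,187,285,.004)))
Y=np.radians(-13.7);tx=np.array([np.cos(Y),np.sin(Y),0])
G=np.array([.542,.178,0])+.050*tx+np.array([0,0,.167]);print(G)
def T(G,yaw,th): R=toolR(yaw,th); return G-R.apply([0,0,.155]),R
p,R=T(G+[0,0,.10],Y,.35);print(p);need(p,R)
```

```text
jar cap [0.762 0.162 0.095] side [0.756 0.144 0.095]
orange near handle [0.428 0.014 0.07 ] [ 0.376 -0.04   0.03 ]
petri [ 0.798 -0.212  0.016] forceps [0.769 0.022 0.004]
[0.59057746 0.16615809 0.167     ]
[0.64221448 0.15357034 0.41260277]
shift(tool mm) [-36.3 325.2 -97.3] turn(tool deg) [-9.    0.05 24.71]
```

```bash
python3 -m crank '[[-5,0,-15,0,0,0,0],[-11,0,-30,0,0,0,0],[-11,0,-30,0,0,0,0],[-9,0,-22,0,0,0,0],[0,10,0,0,0,0,0],[0,20,0,0,0,0,0],[0,30,0,0,0,0,0],[0,35,0,0,0,0,0]]'
python3 -m crank '[[0,40,0,0,0,0,0],[0,40,0,0,0,0,0],[0,40,0,0,0,0,0],[0,40,0,0,0,0,0],[0,35,0,0,0,0,0],[0,25,0,0,0,0,0],[0,10,0,0,0,0,0],[0,0,0,0,0,0,0]]'
python3 -m crank '[[0,0,0,-0.9,0,2.5,0],[0,0,0,-1.5,0,4,0],[0,0,0,-1.5,0,4,0],[0,0,0,-1.5,0,4,0],[0,0,0,-1.5,0,4,0],[0,0,0,-1.2,0,4,0],[0,0,0,-0.9,0,2.2,0],[0,0,0,0,0,0,0]]'
python3 - <<'E'
from h import *
Y=np.radians(-13.7);tx=np.array([np.cos(Y),np.sin(Y),0])
G=np.array([.542,.178,0])+.050*tx+np.array([0,0,.167])
def T(G,yaw,th): R=toolR(yaw,th); return G-R.apply([0,0,.155]),R
for dz in(.1,0):
  p,R=T(G+[0,0,dz],Y,.35);need(p,R)
for n in("side","scene"): cv2.imwrite(f"pics/{n}4.png",read_camera(n)[:, :])
print(get_state()["joint_pos"])
E
```

```text
clock: 7.45
tcp_pos: [0.6918, -0.071, 0.4115]
orientation: [-0.173, -0.108, 0.979, -0.019]
wrist_force: [-0.5, 0.3, -4.9]
finger_gap: 0.013
clock: 8.45
tcp_pos: [0.6419, 0.1533, 0.4124]
orientation: [-0.173, -0.108, 0.979, -0.019]
wrist_force: [-0.6, -0.6, -3.3]
finger_gap: 0.0127
clock: 9.45
tcp_pos: [0.6421, 0.1521, 0.4126]
orientation: [-0.172, 0.118, 0.978, 0.021]
wrist_force: [-0.1, 0.2, -3.2]
finger_gap: 0.0127
shift(tool mm) [0.2 1.4 0.1] turn(tool deg) [ 0.    0.05 -0.04]
shift(tool mm) [-34.    1.4  94. ] turn(tool deg) [ 0.    0.05 -0.04]
[0.09056862 0.68427238 0.62100521 1.83946657 0.11078551 0.31077898]
```

View pics/side4.png

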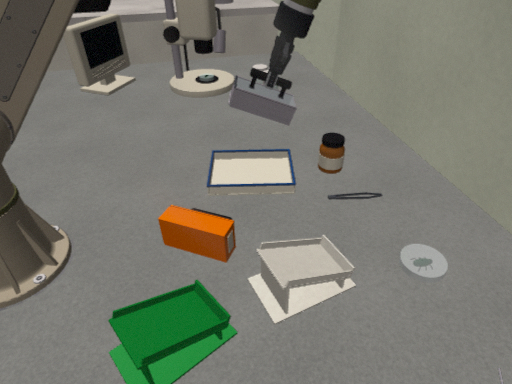

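View pics/scene4.png

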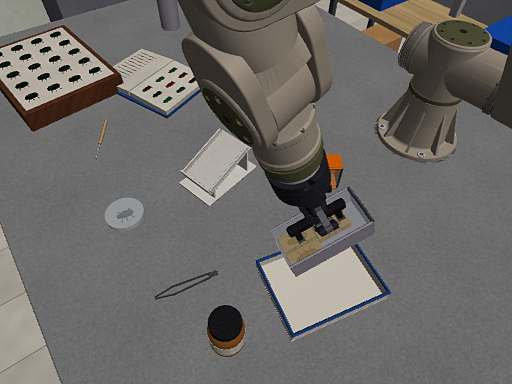

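The side view shows the caddy above the tray, mouth at left (232,97), still mouth-up. The scene view shows the blocks inside at about (305,245). Next I pitch to about 10° mouth-down, pivoting on the grip, and lower it.

```bash
python3 -m crank '[[6,1.4,0,0,-2.2,0,0],[13.5,0,0.6,0,-5,0,0],[13.5,0,0.6,0,-5,0,0],[13.5,0,0.6,0,-5,0,0],[13.5,0,0.6,0,-5,0,0],[13.5,0,0.6,0,-5,0,0],[7.5,0,0.2,0,-2.8,0,0],[0,0,0,0,0,0,0]]'
python3 -m crank '[[1,0,6,0,0,0,0],[3,0,15,0,0,0,0],[3,0,17,0,0,0,0],[3,0,18,0,0,0,0],[3,0,18,0,0,0,0],[2.5,0,15,0,0,0,0],[1.5,0,7,0,0,0,0],[0,0,0,0,0,0,0]]'
cat >> h.py <<'E'
TY=np.radians(-13.7);tx=np.array([np.cos(TY),np.sin(TY),0])
GT=np.array([.542,.178,0])+.050*tx+np.array([0,0,.167])
def T(G,yaw,th): R=toolR(yaw,th); return G-R.apply([0,0,.155]),R
E
python3 - <<'E'
from h import *
p,R=T(GT,TY,np.radians(-10));need(p,R)
for n in("side","scene"): cv2.imwrite(f"pics/{n}5.png",read_camera(n)[:, :])
E
```

```text
clock: 10.55
tcp_pos: [0.5631, 0.1738, 0.4199]
orientation: [0.086, 0.118, 0.989, -0.01]
wrist_force: [0.2, 0.0, -3.8]
finger_gap: 0.0129
clock: 11.55
tcp_pos: [0.5644, 0.1734, 0.3214]
orientation: [0.086, 0.119, 0.989, -0.011]
wrist_force: [0.3, 0.3, -3.4]
finger_gap: 0.013
shift(tool mm) [ 0.1 -0.9  1.8] turn(tool deg) [-0.03 -0.09  0.01]
```

View pics/side5.png

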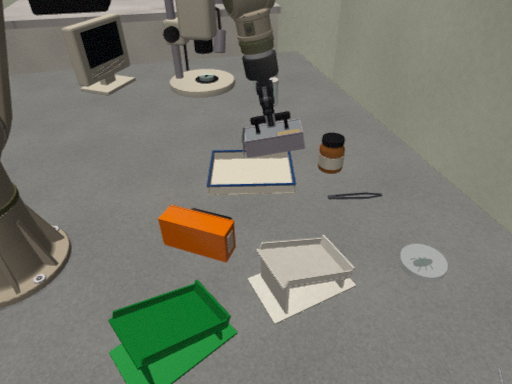

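View pics/scene5.png

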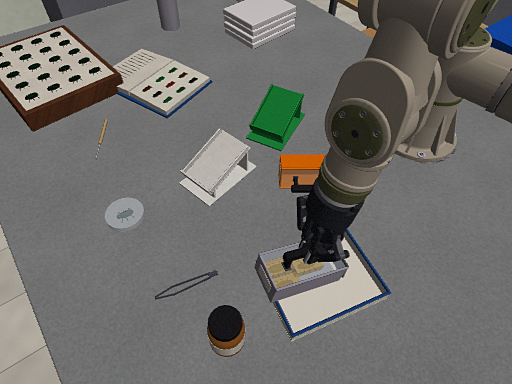

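Caddy is low over the tray with the blocks still in (scene (300,272)). Now I tip gradually about the grip.

```bash
python3 -m crank '[[5.4,0,0.1,0,-2,0,0],[5.4,0,0.1,0,-2,0,0],[5.4,0,0.1,0,-2,0,0],[5.4,0,0.1,0,-2,0,0],[5.4,0,0.1,0,-2,0,0],[5.4,0,0.1,0,-2,0,0],[5.4,0,0.1,0,-2,0,0],[5.4,0,0.1,0,-2,0,0]]'
python3 - <<'E'
from h import *
p,R=T(GT,TY,np.radians(-26));need(p,R);print(get_state()["wrist_force"])
a=read_camera("side")[80:220,180:370];b=read_camera("scene")[200:350,220:400]
cv2.imwrite("pics/s6.png",np.hstack([cv2.resize(a,(400,300)),cv2.resize(b,(400,300))]))
E
```

```text
clock: 12.65
tcp_pos: [0.5247, 0.1834, 0.3099]
orientation: [0.224, 0.116, 0.967, -0.026]
wrist_force: [0.5, 0.1, -3.4]
finger_gap: 0.0126
shift(tool mm) [ 1.4 -1.1  3.2] turn(tool deg) [ 0.06  0.11 -0.  ]
[ 0.50755592  0.07784265 -3.36801343]
```

View pics/s6.png

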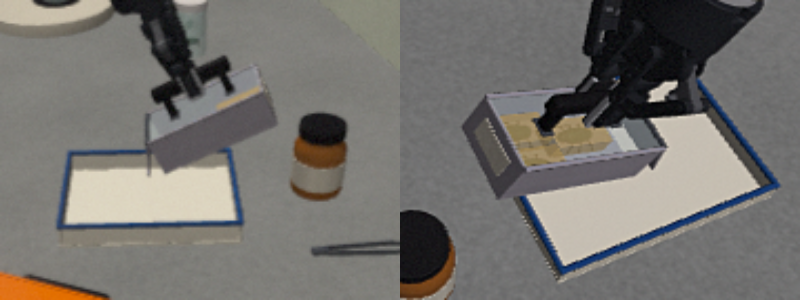

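At 26° the flap hangs open (left crop (148,160)) and the blocks have not slid yet. I continue at 1° per row.

```bash
python3 -m crank '[[2.7,0,1,0,-1,0,0],[2.7,0,0.5,0,-1,0,0],[2.7,0,0.5,0,-1,0,0],[2.7,0,0.3,0,-1,0,0],[2.7,0,0,0,-1,0,0],[2.7,0,0,0,-1,0,0],[0,0,0,0,0,0,0],[0,0,0,0,0,0,0]]'
python3 - <<'E'
from h import *
p,R=T(GT,TY,np.radians(-32));need(p,R);print(get_state()["wrist_force"])
a=read_camera("side")[80:220,180:370];b=read_camera("scene")[200:350,220:400]
cv2.imwrite("pics/s7.png",np.hstack([cv2.resize(a,(400,300)),cv2.resize(b,(400,300))]))
E
```

```text
clock: 13.75
tcp_pos: [0.512, 0.1864, 0.2993]
orientation: [0.274, 0.115, 0.954, -0.033]
wrist_force: [-0.2, 0.1, -2.6]
finger_gap: 0.0127
shift(tool mm) [ 1.3 -1.1  0.2] turn(tool deg) [0.02 0.01 0.  ]
[-0.224764    0.14303289 -2.55668924]
```

View pics/s7.png

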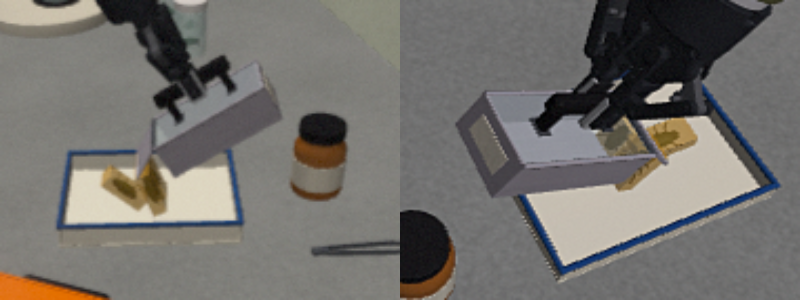

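At 32° the blocks are sliding out into the tray. I hold.

```bash
python3 -m crank '[[0,0,0,0,0,0,0],[0,0,0,0,0,0,0],[0,0,0,0,0,0,0],[0,0,0,0,0,0,0],[0,0,0,0,0,0,0],[0,0,0,0,0,0,0],[0,0,0,0,0,0,0],[0,0,0,0,0,0,0]]'
python3 - <<'E'
from h import *
print(get_state()["wrist_force"])
a=read_camera("side")[80:220,180:370];b=read_camera("scene")[200:350,220:400]
cv2.imwrite("pics/s8.png",np.hstack([cv2.resize(a,(400,300)),cv2.resize(b,(400,300))]))
E
```

```text
clock: 14.85
tcp_pos: [0.5119, 0.1864, 0.2991]
orientation: [0.274, 0.115, 0.954, -0.033]
wrist_force: [-0.6, -0.2, -2.1]
finger_gap: 0.0132
[-0.64476592 -0.18942172 -2.143882  ]
```

View pics/s8.png

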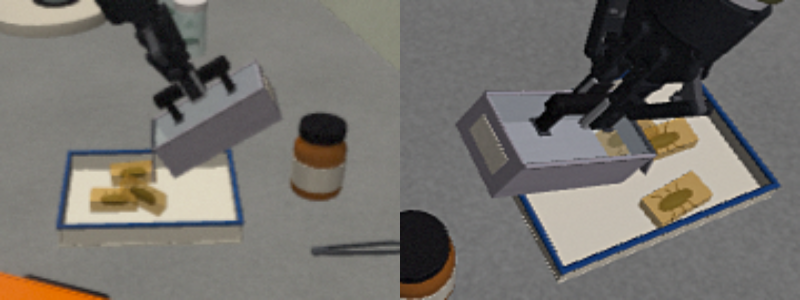

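The side crop shows three blocks in the tray at (132,172), (112,200) and (147,197). The wrist load has fallen to about 2.1 N, so the caddy is empty. I lift straight up and look.

```bash
python3 -m crank '[[-2,0,-3,0,0,0,0],[-5,0,-8,0,0,0,0],[-8,0,-13,0,0,0,0],[-9,0,-14,0,0,0,0],[-9,0,-14,0,0,0,0],[-8,0,-13,0,0,0,0],[-5,0,-8,0,0,0,0],[0,0,0,0,0,0,0]]'
python3 - <<'E'
from h import *
print(get_state()["wrist_force"])
a=read_camera("side")[80:220,180:370];b=read_camera("scene")[200:350,220:400]
cv2.imwrite("pics/s9.png",np.hstack([cv2.resize(a,(400,300)),cv2.resize(b,(400,300))]))
p,R=T(GT+[0,0,.1],TY,np.radians(-32));need(p,R)
E
```

```text
clock: 15.95
tcp_pos: [0.5126, 0.1863, 0.3867]
orientation: [0.275, 0.115, 0.954, -0.032]
wrist_force: [0.1, 0.1, -2.0]
finger_gap: 0.0131
[ 0.1225081   0.08933229 -1.97053044]
shift(tool mm) [ -6.2  -0.9 -12. ] turn(tool deg) [-0.   -0.06  0.02]
```

View pics/s9.png

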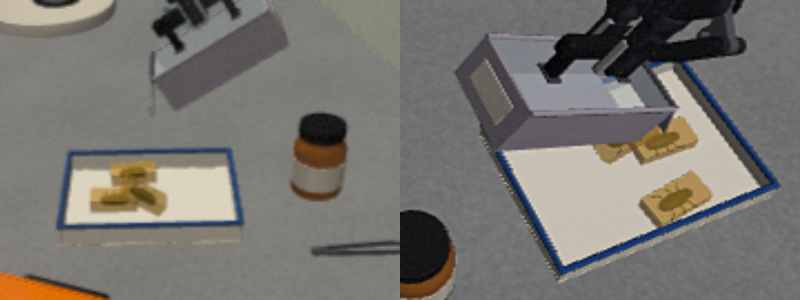

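All three blocks lie in the tray (side crop) and the caddy is empty (scene crop). I pitch back to 20° mouth-up.

```bash
python3 -m crank '[[-8,0,0.3,0,3,0,0],[-17.5,0,1,0,6.5,0,0],[-20,0,1.3,0,7.5,0,0],[-21.5,0,1.5,0,8,0,0],[-21.5,0,1.5,0,8,0,0],[-20,0,1.3,0,7.5,0,0],[-17.5,0,1,0,6.5,0,0],[-13.5,0,0.6,0,5,0,0]]'
python3 - <<'E'
from h import *
p,R=T(GT+[0,0,.1],TY,.35);need(p,R)
cv2.imwrite("pics/w10.png",read_camera("wrist"))
s,t,R0=cur()
H=np.array([.6274,-.1831,.2774]); up=H+cz*.06+np.array([0,0,.09])
need(up,toolR(YAW,.35))
E
```

```text
clock: 17.05
tcp_pos: [0.6443, 0.154, 0.3976]
orientation: [-0.174, 0.118, 0.977, 0.021]
wrist_force: [0.4, 0.3, -3.3]
finger_gap: 0.0129
shift(tool mm) [  6.9  -0.9 -13.4] turn(tool deg) [-0.02 -0.13 -0.02]
shift(tool mm) [ -65.9 -321.8  -55.2] turn(tool deg) [  9.04  -0.54 -24.78]
```

View pics/w10.png

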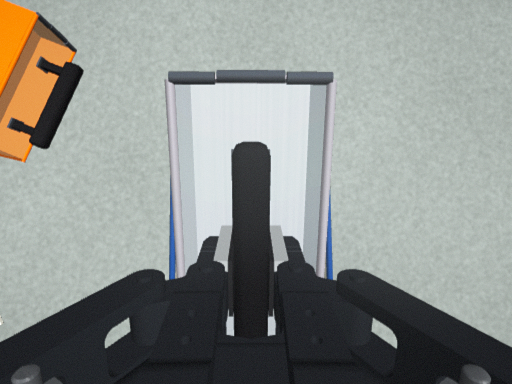

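The caddy is empty and shut. Bar top is at row 142 and hinge at row 77, the same as at lift, so nothing slipped in the grip. I return.

```bash
python3 -m crank '[[-6,-10,-7,0,0,0,0],[-12,-20,-12,0,0,0,0],[-12,-30,-12,0,0,0,0],[-12,-35,-12,0,0,0,0],[-12,-40,-8,0,0,0,0],[-12,-40,-4,0,0,0,0],[0,-40,0,0,0,0,0],[0,-40,0,0,0,0,0]]'
python3 -m crank '[[0,-35,0,0,0,0,0],[0,-22,0,0,0,0,0],[0,-10,0,0,0,0,0],[0,0,0,1.5,0,-4,0],[0,0,0,2,0,-5.5,0],[0,0,0,2,-0.3,-5.5,0],[0,0,0,2,-0.2,-5.5,0],[0,0,0,1.5,0,-4.2,0]]'
python3 - <<'E'
from h import *
H=np.array([.6274,-.1831,.2774]);
need(H+cz*.06+np.array([0,0,.09]),toolR(YAW,.35)); need(H+cz*.06,toolR(YAW,.35))
E
```

```text
clock: 18.1
tcp_pos: [0.6603, -0.1139, 0.43]
orientation: [-0.17, 0.117, 0.978, 0.02]
wrist_force: [0.8, 0.1, -1.6]
finger_gap: 0.0132
clock: 19.1
tcp_pos: [0.6455, -0.1762, 0.4286]
orientation: [-0.168, -0.11, 0.979, -0.02]
wrist_force: [1.0, 0.4, -3.1]
finger_gap: 0.0131
shift(tool mm) [-2.9 -2.8  4.1] turn(tool deg) [-0.17  0.57  0.21]
shift(tool mm) [-33.   -2.7  89. ] turn(tool deg) [-0.17  0.57  0.21]
```

```bash
python3 -m crank '[[-4,-1,10,0,0,0,0],[-6,-1,15,0,0,0,0],[-6,-0.7,17,0,0,0,0],[-6,0,17,0,0,0,0],[-6,0,17,0,0,0,0],[-5,0,13,-0.2,0.5,0.2,0],[0,0,0,0,0,0,0],[0,0,0,0,0,0,0]]'
python3 - <<'E'
from h import *
H=np.array([.6274,-.1831,.2774]);
need(H,toolR(YAW,.35));print(get_state()["wrist_force"],get_state()["ft_torque"])
for n in("side","wrist"): cv2.imwrite(f"pics/{n}11.png",read_camera(n))
E
```

```text
clock: 20.1
tcp_pos: [0.6473, -0.18, 0.3339]
orientation: [-0.173, -0.106, 0.979, -0.019]
wrist_force: [-0.6, -0.3, -2.3]
finger_gap: 0.0126
shift(tool mm) [-0.5  1.2 60. ] turn(tool deg) [ 0.11  0.04 -0.24]
[-0.58277042 -0.33614308 -2.29711145] [ 0.09343258 -0.45430349 -0.00116748]
```

View pics/side11.png

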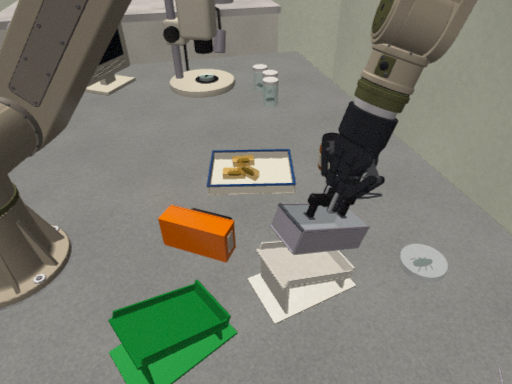

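View pics/wrist11.png

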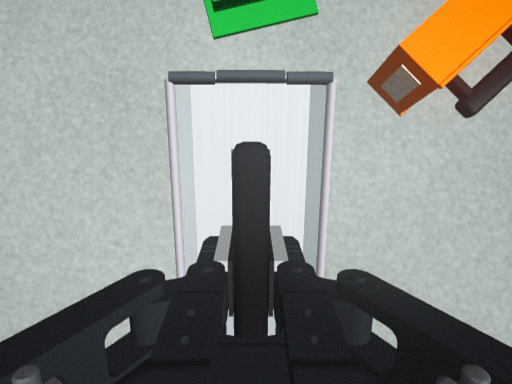

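The caddy sits squarely above the rest, just as in the picture taken at lift. I descend along the seat normal, slowing at the end.

```bash
python3 -m crank '[[-0.3,0.6,5,0,0,-0.2,0],[-0.2,0.6,9,0,0,0,0],[0,0,10,0,0,0,0],[0,0,10,0,0,0,0],[0,0,9,0,0,0,0],[0,0,6,0,0,0,0],[0,0,4,0,0,0,0],[0,0,2,0,0,0,0]]'
python3 - <<'E'
from h import *
H=np.array([.6274,-.1831,.2774]);
need(H,toolR(YAW,.35));print(get_state()["wrist_force"],get_state()["ft_torque"])
E
```

```text
clock: 21.2
tcp_pos: [0.6289, -0.1828, 0.2815]
orientation: [-0.173, -0.108, 0.979, -0.018]
wrist_force: [0.0, -0.3, -3.1]
finger_gap: 0.0131
shift(tool mm) [-0.   0.   4.4] turn(tool deg) [ 0.12  0.02 -0.03]
[ 0.01412894 -0.25810748 -3.13571857] [ 0.10790256 -0.50377039  0.02488706]
```

```bash
python3 -m crank '[[0,0,1,0,0,0,0],[0,0,1,0,0,0,0],[0,0,1,0,0,0,0],[0,0,0.5,0,0,0,0],[0,0,0.5,0,0,0,0],[0,0,0,0,0,0,0],[0,0,0,0,0,0,0],[0,0,0,0,0,0,0]]'
python3 - <<'E'
from h import *
H=np.array([.6274,-.1831,.2774]);
need(H,toolR(YAW,.35));print(get_state()["wrist_force"],get_state()["ft_torque"])
a=read_camera("side")[170:320,235:370];b=read_camera("scene")[110:210,165:265]
cv2.imwrite("pics/s12.png",np.hstack([cv2.resize(a,(360,400)),cv2.resize(b,(400,400))]))
E
```

```text
clock: 22.2
tcp_pos: [0.6275, -0.1831, 0.2779]
orientation: [-0.173, -0.108, 0.979, -0.018]
wrist_force: [0.3, -0.1, -2.5]
finger_gap: 0.0132
shift(tool mm) [-0.  -0.   0.5] turn(tool deg) [ 0.12  0.02 -0.03]
[ 0.26758816 -0.07709976 -2.46378129] [ 0.09836474 -0.48272428  0.02493726]
```

View pics/s12.png

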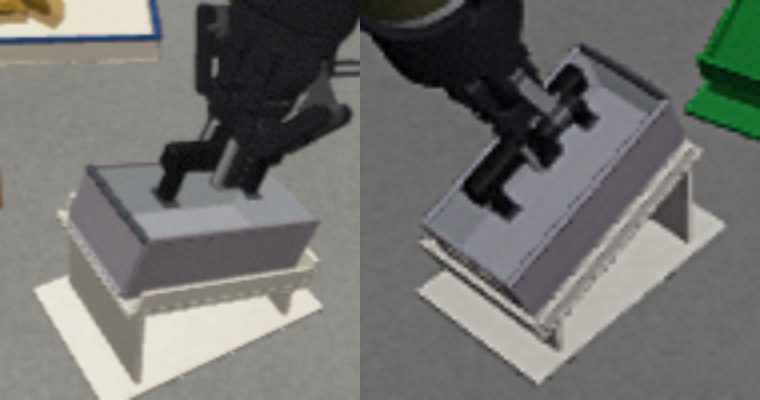

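It looks seated, but the wrist still carries the caddy's weight, so I creep down to contact.

```bash
python3 -m crank '[[0,0,0.3,0,0,0,0],[0,0,0.3,0,0,0,0],[0,0,0.2,0,0,0,0],[0,0,0,0,0,0,0],[0,0,0,0,0,0,0],[0,0,0,0,0,0,0],[0,0,0,0,0,0,0],[0,0,0,0,0,0,0]]'
python3 - <<'E'
from h import *
H=np.array([.6274,-.1831,.2774]);
need(H,toolR(YAW,.35));print(get_state()["wrist_force"],get_state()["ft_torque"])
E
```

```text
clock: 23.3
tcp_pos: [0.6274, -0.1831, 0.2773]
orientation: [-0.173, -0.108, 0.979, -0.018]
wrist_force: [1.5, -0.1, 1.8]
finger_gap: 0.0129
shift(tool mm) [-0.   0.  -0.1] turn(tool deg) [ 0.1   0.04 -0.04]
[ 1.5406654  -0.14065451  1.76527019] [ 0.08242151 -0.40228337  0.06935001]
```

Seated: the force now reads +1.8 N. I release gently.

```bash
python3 -m crank '[[0,0,0,0,0,0,0.2],[0,0,0,0,0,0,0.3],[0,0,0,0,0,0,0.5],[0,0,0,0,0,0,0.7],[0,0,0,0,0,0,1],[0,0,0,0,0,0,1],[0,0,0,0,0,0,1],[0,0,0,0,0,0,1]]' 20
python3 -m crank '[[0,0,-3,0,0,0,1],[0,0,-8,0,0,0,1],[0,0,-14,0,0,0,1],[0,0,-20,0,0,0,1],[0,0,-25,0,0,0,1],[0,0,-25,0,0,0,1],[0,0,-20,0,0,0,1],[0,0,-10,0,0,0,1]]'
python3 - <<'E'
from h import *
a=read_camera("side");b=read_camera("scene");w=read_camera("wrist")
cv2.imwrite("pics/side13.png",a);cv2.imwrite("pics/scene13.png",b);cv2.imwrite("pics/wrist13.png",w)
a0=cv2.imread("pics/side0.png")
s=lambda x:cv2.resize(x[205:320,235:370],None,fx=2.9,fy=2.9,interpolation=cv2.INTER_CUBIC)
cv2.imwrite("pics/cmp13.png",np.hstack([s(a0),s(a)]))
E
```

```text
clock: 24.3
tcp_pos: [0.6273, -0.1831, 0.2771]
orientation: [-0.173, -0.108, 0.979, -0.018]
wrist_force: [-0.3, -0.6, 0.2]
finger_gap: 0.0854
clock: 25.3
tcp_pos: [0.6695, -0.1738, 0.3965]
orientation: [-0.172, -0.108, 0.979, -0.019]
wrist_force: [0.3, 0.1, -0.4]
finger_gap: 0.0855
```

View pics/cmp13.png

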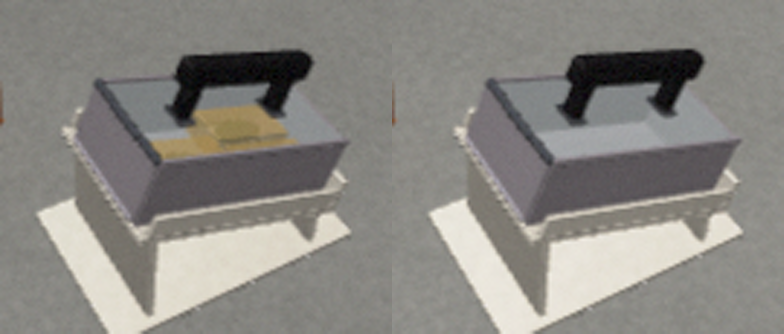

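View pics/scene13.png

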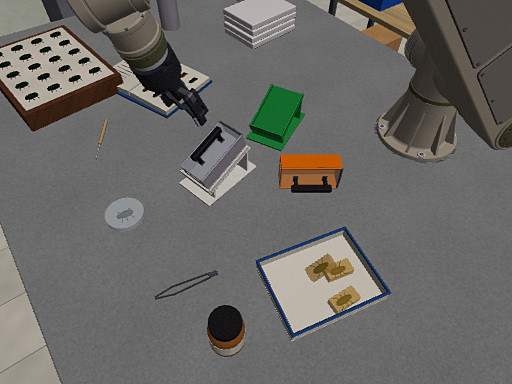

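View pics/wrist13.png

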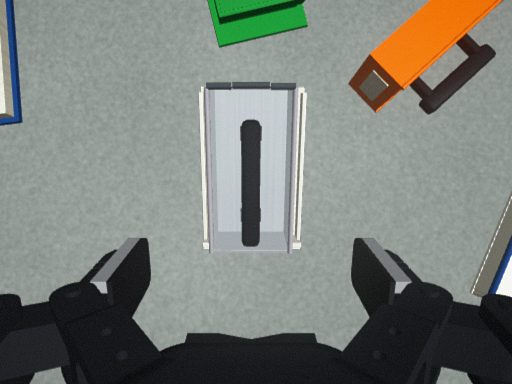

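View pics/side13.png

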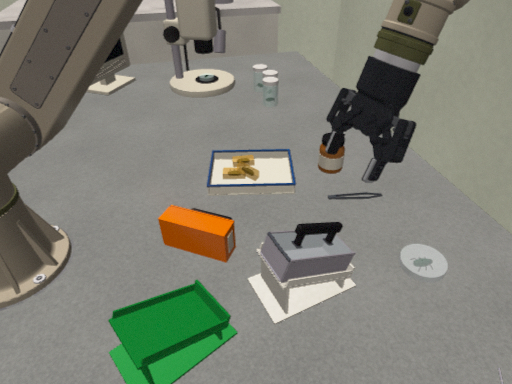

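The caddy is back as it stood: side crops before and after match, and the flap is shut. Three blocks lie in the tray at scene (320,267), (340,270) and (344,300). Dish, jar and forceps sit at the same pixels as at the start. I hand in.

Run:
```python
from workcell import *
print(hand_in())
```

```text
the job is handed in; nothing more can be done
None
```

The job is handed in at about 25.5 s of the 64 s allowed. All three beetle blocks are in the white tray and the empty caddy is back on its rest.

- **Tipping:** I gripped the steel caddy across its handle and carried it mouth-up to the tray. I tipped it gradually to 32° mouth-down, with the floor lip about 60 mm above the bench, and the flap swung open and all three blocks slid out. The wrist load fell from about 3.6 N to about 2.1 N.
- **Setting back:** I lowered the caddy to light contact, where the reading swung by about 4 N. Then I released it and backed off 125 mm.
- **Last checks:** The caddy's position in the side camera's before and after pictures matches, with the flap shut and the inside empty. The Petri dish, jar, forceps and both look-alikes showed no shift by eye. None of these checks failed or disagreed.
- **Not resolved:** Two of the blocks lie so close together that one may rest slightly against or on the other. I could not tell from the pictures.

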